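# Pack the edging kit and close its box

## Task

Pack the lens-edging kit into the open blue box: stand the red lens block in the middle of the red pad and the yellow one in the middle of the yellow pad, and lay the short brown dressing stick flat and lengthwise in the middle of the long black pad between them. Then put the blue lid on the box so that it sits down level all round, and let go. The two blue lens blocks and the longer grey stick do not belong to the kit: leave them where they are.

Things in the scene. Friction and masses are not known exactly. Their poses are not given: they have to be found in the camera images.
- kit_box: Open blue box fixed to the worktop, 114 x 190 mm over the rim (x by y), inside 96 x 176, walls 4; rim 38 and floor 4 mm above the worktop. Origin: centre of its underside; x along the short side, y along the long side, z up. On its floor along y: a coloured pad 58 mm either side of the middle (which end is which varies), a black pad in the middle.
- stick_pad (a point): Centre of the upper face of the long black rubber pad on the middle of the box floor, 90 x 40 mm, its long side along the box's x; upper face 6 mm above the worktop. Axes as the box's. The brown stick belongs here, its length along the box's x.
- red_pad: Red square pad 48 x 48 x 2 mm fixed on the box floor near one end. Origin: centre of its underside, 4 mm above the worktop; its upper face is 6 mm above the worktop. The red block belongs here.
- yellow_pad: Yellow square pad 48 x 48 x 2 mm fixed on the box floor near the other end. Origin: centre of its underside, 4 mm above the worktop; its upper face is 6 mm above the worktop. The yellow block belongs here.
- lid: Loose blue lid 110 x 190 mm (x by y), about 0.18 kg, lying right way up. Lip 86 x 166 mm below (z 0 to 7, 5 mm play each side in the box), plate z 7 to 11, black bar handle in the middle 14 mm wide (x), 64 long (y), z 11 to 39. Origin: centre, at the bottom of the lip; z up. Seated, its origin is 31 mm above the box origin; either way round is right.
- red_block: Red plastic lens block (chuck adapter): round, stands upright, foot 24 mm across and about 7 mm high, narrower neck above, 18 mm high in all, 12 g. Origin: centre of its underside, z up along its axis. Grip it low across the foot; at the start at least 40 mm is free beside it towards world +y and -y. Part of the kit.
- yellow_block: Yellow plastic lens block (chuck adapter): round, stands upright, foot 24 mm across and about 7 mm high, narrower neck above, 18 mm high in all, 12 g. Origin: centre of its underside, z up along its axis. Grip it low across the foot; at the start at least 40 mm is free beside it towards world +y and -y. Part of the kit.
- brown_stick: Short brown abrasive dressing stick, a rectangular bar 22 x 70 x 13 mm (x, y, z), lying flat. Origin: centre of its underside; y along its length, z up. Part of the kit.
- blue_block_1: Blue plastic lens block (chuck adapter): round, stands upright, foot 24 mm across and about 7 mm high, narrower neck above, 18 mm high in all, 12 g. Origin: centre of its underside, z up along its axis. Grip it low across the foot; at the start at least 40 mm is free beside it towards world +y and -y. Not part of the kit: leave it.
- blue_block_2: Blue plastic lens block (chuck adapter): round, stands upright, foot 24 mm across and about 7 mm high, narrower neck above, 18 mm high in all, 12 g. Origin: centre of its underside, z up along its axis. Grip it low across the foot; at the start at least 40 mm is free beside it towards world +y and -y. Not part of the kit: leave it.
- grey_stick: Longer grey abrasive dressing stick, a bar 24 x 100 x 16 mm (x, y, z), lying flat. Origin: centre of its underside, y along its length. Not part of the kit: leave it.
There are look-alikes about, which are no part of the job. Of the things that look like the brown_stick, take the one that is nearest to the robot's base at the start.

How it is judged:
At the end, for the whole second after the job is handed in: Blocks upright on the pads of their colour (15 mm), brown stick flat on the black pad (14 mm, 0.2 rad), lid down on the rim (3 mm high or low, 9 mm aside, 0.05 rad level, 0.15 rad turned); all at rest; blue blocks and grey stick within 20 mm of their start (horizontal distance between red_block and red_pad below 0.015 m and z of red_block in the frame of kit_box between 0.003 and 0.01 m and angle between each of red_block, yellow_block, brown_stick's own z axis and vertical below 0.2 rad and linear speed of each of red_block, yellow_block, brown_stick, lid below 0.02 m/s and horizontal distance between yellow_block and yellow_pad below 0.015 m and z of yellow_block in the frame of kit_box between 0.003 and 0.01 m and horizontal distance between brown_stick and stick_pad below 0.014 m and angle between the y axis of brown_stick and the x axis of kit_box, either way round below 0.2 rad and z of brown_stick in the frame of kit_box between 0.003 and 0.01 m and horizontal distance between lid and kit_box below 0.009 m and z of lid in the frame of kit_box between 0.028 and 0.034 m and angle between lid's own z axis and vertical below 0.05 rad and angle between the x axis of lid and the x axis of kit_box, either way round below 0.15 rad and distance of each of blue_block_1, blue_block_2, grey_stick from where it was at the start of the episode below 0.02 m); the robot touches nothing.
It fails at once if a blue block or the grey stick is moved by more than 20 mm (distance of any of blue_block_1, blue_block_2, grey_stick from where it was at the start of the episode above 0.02 m).
It also fails if it takes over 99 s, if anything falls off the work surface, if the arm or the gripper's body presses on something with over 40 N, if the wrist force passes 120 N, or if a joint passes its speed limit or range.

## Robot

A 6-joint arm with a two-finger parallel gripper is mounted at the origin on a cart in front of the work surface, level with it; the furniture and walls round the work are solid. World frame = base frame: x ahead of the robot, y to its left, z up, the work surface at z = 0. Lengths are in m, angles in rad, forces in N, time in s.
With the tool pointing down it reaches from about 0.35 to 1 m from the base axis. Payload 7.1 kg.
Tool frame: the origin (TCP) lies at the very end of the fingers, on their centre line; the grasp point (between the pads) lies 19 mm behind it; z points along the fingers, y is the line along which they close (so a half turn about z gives the same grasp; the last joint's range is limited). The gripper opens to 85 mm and grips with 20 to 120 N. Pads are 22 mm wide; open, the fingers measure 114 mm over their backs; the gripper's body (76 mm by 85 mm) begins 54 mm behind the grasp point. The pads swing forward as they close: fully open they stand 13 mm farther back than shut.
Start: joints at [-0.019, 0.423, 1.63, -0, 1.089, -0.019], TCP at [0.625, 0, 0.231] pointing down, gripper open.
Joint ranges: [-3, 3], [-0.9, 2.11], [0.09, 2.58], [-1.31, 4.45], [0.11, 2.69], [-2.54, 2.54]. Speed limits (rad/s): [2.39, 2.39, 3.01, 3.14, 3.14, 3.14].

## Interface

Orientations are given as a rotation vector (axis times angle).
In Python, from bench import r gives the robot as it stands.
- The arm moves only by the tool servo_tool, never from a script. Its argument "steps" is a list of rows, each an object with "rot": the turn, a rotation vector about the tool's x, y, z in units of 180 degrees (1.0 is 180 degrees), a list of three; "travel": the shift along the tool's x, y, z in units of 100 mm (1.0 is 100 mm), a list of three; "hand": the opening, from 0 (shut) to 1 (fully open). A call has 1 to 12 rows; each row shifts and turns the commanded pose from where the row before left it, along the tool's axes as they then stand; what a row does not reach is not made up. A row lasts 1/12 s, in which the tool goes at most 41.7 mm and 7.16 degrees, less where a joint would pass 70% of its speed; a pose out of reach is approached as far as the arm can. A call with a number of a shift or a turn outside -1 to 1 is refused whole. A call with a gripper value outside its range is refused whole. The fingers move at their own pace and stop on an object; "newtons" is the grip in N (left out, the last holds). Time passes only in rows, so rows that do not move let the fingers close. It gives the time, the measured TCP pose, the force, the opening and the grip force at its end, in the units of the state.
- r.observe(): the state, without advancing time (a new reading comes with each control period).
- r.grab_frame(name): name is "scene" or "side" or "wrist"; returns (picture, depth): 420x560x3 uint8, red, green, blue; 420x560 float32, m along the optical axis (not along the pixel's ray), 0 where there is no reading.
- r.camera_model(name): a dict with "vertical_fov" (degrees; the focal length in pixels is half the picture's height over the tangent of half this angle, whatever the lens; pixels are square), "cx", "cy" (the principal point, pixels), "dist_coeffs" ([k1, k2, p1, p2, k3] as OpenCV has them; the pictures are not rectified), "world_to_cam" (4x4, takes a point from world to camera coordinates); the wrist camera has in their place "mount" (4x4, takes a point from camera to tool coordinates, whose origin is the TCP and whose axes are the flange's). Camera axes: x right, y down, z forward; pixel columns grow to the right and rows downward; lengths in m; the calibration is good to about 2 mm. A picture is of the moment at which its call begins: read the wrist's pose just before it. camera_model takes no time and is no camera call.
- r.sign_off(): hands the job in; it is judged then, once.
Trained networks look in the newest picture that a camera, given by its name, has taken for a name from the list of things; names that differ only in an ending like _2 or _b are one class to them, and where a whole thing is asked for, a point or a joint stands for the part that bears it (a point fixed in the world has none). Each returns a list of dicts, best first, with "conf" (0 to 1); they miss things now and then, are a little off and sometimes report something else, mostly with a low value. They report only what shows in the picture. A call takes as long as a camera call. They do not tell look-alikes from the thing itself.
- r.find_in(thing, camera): "position" ([x, y, z] in m, in world coordinates, good to about 4 mm: the middle of the surface that is visible of it).
- r.trace(thing, camera): "region" (420x560 bool, what is visible of it).
- r.tip_of(thing, camera): "position" ([x, y, z] in m, in world coordinates, good to about 4 mm: a listed point, or the origin of a listed thing).
The state is a dict: "t": time; "joint_positions": joint angles; "dq": joint speeds; "joint_torque": joint torques, N m; "tcp_pos": TCP position; "eef_rot": TCP orientation; "ft_force": force on the tool from outside, world axes, zero at the start; "wrist_torque": the same for the moment, N m; "width": finger opening in m; "grasp_force": force on a finger pad.
Only numpy, scipy, OpenCV 4.12 (cv2) and the standard library are available. Lean on these libraries where they do the work, as an engineer would, in place of code of your own. Each camera call takes 0.05 s, during which the arm holds its last target. There are 200 camera calls.

## Working session

There is one attempt and no reset: what is moved stays moved. The work goes in short steps, Python scripts to look and compute and a tool call to move; the robot and the scene stay as the last step left them, time stands still between calls to the robot, and variables do not carry over. Pictures are saved under pics/ and viewed, at most 14 in all, crops included, and the job is handed in when it is done.

Besides the shell and the picture viewer there is one more tool, called by a JSON object that holds its "fn" and its "kwargs", one argument or row to a line. servo_tool: Moves the arm, as the interface text tells. Shifts and turns lie within -1 to 1; 1 stands for 100 mm of shift or 180 degrees of turn. Its arguments: {"type":"object","properties":{"steps":{"type":"array"},"newtons":{"type":"number"}},"required":["steps"]}

```bash
mkdir -p pics
cat > h.py <<'E'
import numpy as np, cv2
from bench import r
from scipy.spatial.transform import Rotation as R
def K(m):
    f=210/np.tan(np.radians(m["vertical_fov"])/2); return np.array([[f,0,m["cx"]],[0,f,m["cy"]],[0,0,1]])
def cam2world(name,s=None):
    m=r.camera_model(name)
    if "mount" in m:
        s=s or r.observe(); T=np.eye(4); T[:3,:3]=R.from_rotvec(s["eef_rot"]).as_matrix(); T[:3,3]=s["tcp_pos"]
        return m,T@np.array(m["mount"])
    return m,np.linalg.inv(np.array(m["world_to_cam"]))
def cloud(name,d,s=None):
    m,T=cam2world(name,s); v,u=np.mgrid[:420,:560]
    p=cv2.undistortPoints(np.stack([u,v],-1).reshape(-1,1,2).astype(float),K(m),np.array(m["dist_coeffs"])).reshape(420,560,2)
    P=np.concatenate([p,np.ones((420,560,1))],-1)*d[...,None]
    return P@T[:3,:3].T+T[:3,3]
def save(n,img): cv2.imwrite(f"pics/{n}.png",img[...,::-1])
E
python3 - <<'E'
from h import *
s=r.observe(); print(s)
a,d=r.grab_frame("scene"); save("scene",a); np.savez("scene.npz",a=a,d=d)
things="kit_box stick_pad red_pad yellow_pad lid red_block yellow_block brown_stick blue_block_1 grey_stick".split()
for t in things:
    print(t,[(np.round(x["position"],3),round(x["conf"],2)) for x in r.find_in(t,"scene")])
E
```

```text
{'t': 0.0, 'joint_positions': array([-1.90336096e-02,  4.23884541e-01,  1.63071874e+00, -3.10764304e-05,
        1.08859609e+00, -1.89693754e-02]), 'dq': array([ 0.00194845,  0.00224905, -0.00148256,  0.00025214, -0.00087094,
       -0.00132987]), 'joint_torque': array([ 6.87376578e-04, -5.57382560e+01, -2.81743366e+01,  7.52266601e-05,
        7.21184188e-03,  1.02962622e-05]), 'tcp_pos': array([6.24434032e-01, 7.19786649e-06, 2.30507119e-01]), 'eef_rot': array([-2.22069143e+00, -2.22058084e+00,  1.78088110e-03]), 'ft_force': array([ 0.54055718,  0.05285324, -0.17091663]), 'wrist_torque': array([ 0.00680352, -0.022408  ,  0.00901004]), 'grasp_force': 0.0, 'width': 0.08507838401249297}
kit_box [(array([ 0.448, -0.054,  0.021]), 0.83), (array([ 0.571, -0.197,  0.008]), 0.51)]
stick_pad [(array([ 0.454, -0.055,  0.018]), 0.56)]
red_pad [(array([ 0.447, -0.015,  0.006]), 0.93)]
yellow_pad [(array([ 0.434, -0.117,  0.006]), 0.94), (array([ 0.451, -0.014,  0.006]), 0.47)]
lid [(array([ 0.448, -0.298,  0.012]), 0.67)]
red_block [(array([0.58 , 0.02 , 0.009]), 0.44), (array([ 0.615, -0.081,  0.013]), 0.38)]
yellow_block []
brown_stick [(array([ 0.614, -0.082,  0.013]), 0.92), (array([ 0.729, -0.161,  0.011]), 0.5), (array([ 0.449, -0.014,  0.002]), 0.38)]
blue_block_1 [(array([ 0.648, -0.192,  0.008]), 0.4)]
grey_stick [(array([ 0.612, -0.275,  0.016]), 0.67)]
```

View pics/scene.png

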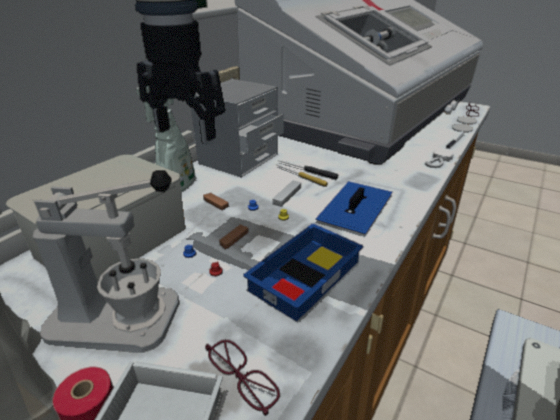

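The picture shows red block (216,269), yellow block (283,213), blue blocks (189,250) and (253,205), and the grey stick (287,192). There are brown bars at (234,235) and (216,200), the lid at (356,205) and the box at (305,268). Candidates for brown_stick are those two bars. The one at (234,235) is nearer the base, so I'll check it up close.

Run:
```python
from h import *
a=np.load("scene.npz")["a"]
c=cv2.resize(a[170:310,160:400],None,fx=3,fy=3,interpolation=cv2.INTER_CUBIC)
s=r.observe();w,d=r.grab_frame("wrist"); np.savez("wrist.npz",a=w,d=d)
for t in "red_block yellow_block brown_stick blue_block_1 grey_stick kit_box lid red_pad".split():
    print(t,[(np.round(x["position"],3),round(x["conf"],2)) for x in r.find_in(t,"wrist")])
b,d2=r.grab_frame("side"); np.savez("side.npz",a=b,d=d2)
for t in "red_block yellow_block brown_stick blue_block_1 grey_stick kit_box lid red_pad".split():
    print(t,[(np.round(x["position"],3),round(x["conf"],2)) for x in r.find_in(t,"side")])
save("crop",c)
save("ws",np.vstack([w,b])[:, :] if 0 else cv2.resize(np.hstack([w,b]),(800,300)))
```

```text
red_block [(array([0.582, 0.017, 0.009]), 0.8)]
yellow_block [(array([ 0.579, -0.196,  0.012]), 0.54)]
brown_stick [(array([ 0.613, -0.081,  0.012]), 0.86), (array([ 0.728, -0.165,  0.01 ]), 0.65)]
blue_block_1 [(array([0.662, 0.001, 0.008]), 0.83), (array([ 0.65 , -0.193,  0.013]), 0.79)]
grey_stick [(array([ 0.614, -0.233,  0.012]), 0.61)]
kit_box [(array([ 0.414, -0.052,  0.005]), 0.94)]
lid [(array([ 0.499, -0.234,  0.011]), 0.8)]
red_pad [(array([ 0.448, -0.006,  0.007]), 0.6)]
red_block [(array([0.582, 0.006, 0.009]), 0.49)]
yellow_block [(array([ 0.446, -0.066,  0.014]), 0.41)]
brown_stick [(array([ 0.731, -0.172,  0.014]), 0.65), (array([ 0.617, -0.09 ,  0.016]), 0.51)]
blue_block_1 [(array([ 0.657, -0.007,  0.01 ]), 0.42)]
grey_stick [(array([ 0.603, -0.237,  0.018]), 0.44)]
kit_box [(array([ 0.443, -0.066,  0.013]), 0.71), (array([0.581, 0.006, 0.007]), 0.19)]
lid [(array([ 0.452, -0.333,  0.008]), 0.6)]
red_pad [(array([ 0.448, -0.005,  0.007]), 0.63)]
```

View pics/crop.png

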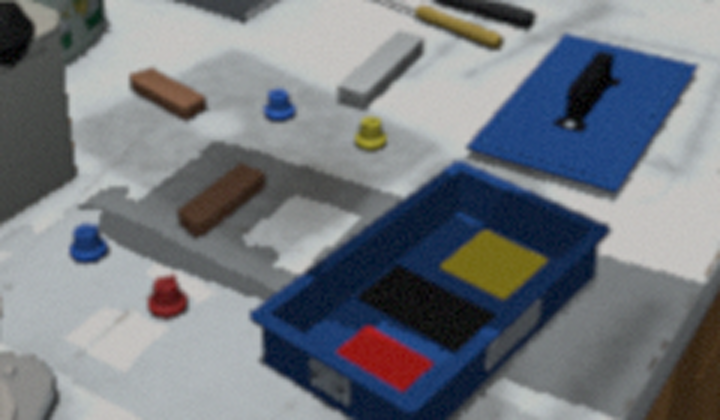

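View pics/ws.png

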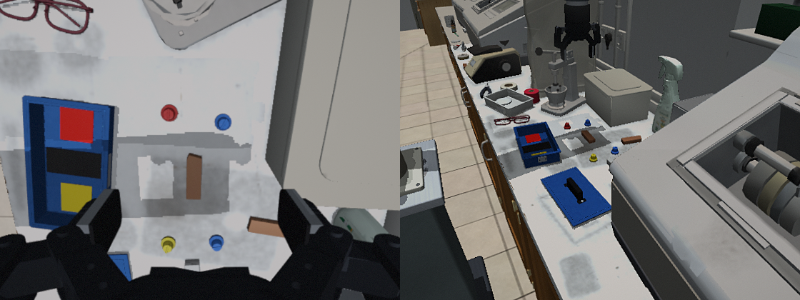

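The crop confirms it: the nearer brown bar lies flat in the shadow at scene (234,235), and the other at (216,200) is farther. The wrist half shows the box with its red pad at the top and yellow pad at the bottom, plus the blocks. Next I measure.

Run:
```python
from h import *
def rect(P):
    (c,wh,a)=cv2.minAreaRect(P[:,:2].astype(np.float32)*1000); return np.round(c,1),np.round(wh,1),round(a,1)
for cam in ("wrist","scene","side"):
    z=np.load(cam+".npz"); a,d=z["a"],z["d"]; P=cloud(cam,d); hsv=cv2.cvtColor(a,cv2.COLOR_RGB2HSV).astype(int); H,S,V=hsv[...,0],hsv[...,1],hsv[...,2]
    ok=(d>0)&(P[...,0]>.3)&(P[...,0]<.85)&(P[...,1]>-.5)&(P[...,1]<.15)&(P[...,2]<.06)&(P[...,2]>-.01)
    print(cam,"table z",np.median(P[ok&(S<40)][:,2]))
    cols={"red":((H<6)|(H>174))&(S>150)&(V>70),"yel":(H>22)&(H<34)&(S>120)&(V>70),"blue":(H>100)&(H<125)&(S>140)&(V>50),"brown":(H>3)&(H<16)&(S>60)&(S<190)}
    for n,m in cols.items():
        k,l,st,_=cv2.connectedComponentsWithStats((m&ok).astype(np.uint8))
        for i in range(1,k):
            if st[i,4]<40: continue
            Q=P[l==i]; print(n,st[i,:5],"med",np.round(np.median(Q,0)*1000),"lo/hi",np.round(np.percentile(Q,[3,97],axis=0)*1000).tolist(),rect(Q))
            if n=="blue" and np.ptp(Q[:,1])>.1:
                B=Q[Q[:,2]>.034] if Q[:,2].max()>.03 else Q; print("  rim",rect(B))
```

```text
wrist table z -0.0006280800035335377
red [226 147  22  22 363] med [583.  15.  16.] lo/hi [[572.0, 5.0, 5.0], [591.0, 23.0, 19.0]] (array([581.4,  13.3]), array([21.1, 21. ]), 1.4)
red [  84  150   47   50 2021] med [449.  -4.   5.] lo/hi [[427.0, -26.0, 4.0], [471.0, 18.0, 7.0]] (array([449.4,  -1.2]), array([53.3, 47.6]), 83.7)
yel [  85  256   44   41 1423] med [ 431. -115.    5.] lo/hi [[412.0, -139.0, 4.0], [457.0, -96.0, 7.0]] (array([ 433.9, -119.4]), array([48.7, 48.3]), 83.1)
yel [226 331  19  23 318] med [ 574. -195.   11.] lo/hi [[564.0, -205.0, 3.0], [583.0, -189.0, 19.0]] (array([ 573.2, -196.8]), array([19.1, 21. ]), 88.0)
blue [  32  134  124  188 8984] med [418. -35.   5.] lo/hi [[383.0, -147.0, 2.0], [503.0, 34.0, 38.0]] (array([441.6, -61.2]), array([193.2, 113.7]), 82.4)
  rim (array([441.6, -61.2]), array([193.2, 113.7]), 82.4)
blue [301 160  22  22 379] med [656.   2.  16.] lo/hi [[647.0, -7.0, 4.0], [665.0, 10.0, 19.0]] (array([656.2,   0.7]), array([21.8, 20.9]), 38.3)
blue [293 329  20  22 312] med [ 651. -192.   10.] lo/hi [[641.0, -201.0, 4.0], [661.0, -185.
[... 3204 characters left out ...]
 112.2]), 82.3)
blue [296 206  10  10  74] med [ 650. -203.    9.] lo/hi [[643.0, -209.0, 4.0], [659.0, -193.0, 20.0]] (array([ 650.1, -202.4]), array([17.6, 20.2]), 58.8)
blue [ 197  234   99   83 3842] med [ 449. -335.   12.] lo/hi [[406.0, -407.0, 10.0], [509.0, -230.0, 14.0]] (array([ 457.5, -316.1]), array([109.2, 190. ]), 2.8)
  rim (array([ 463.6, -312.8]), array([11.8, 60.1]), 16.0)
brown [254 182  20  19 200] med [614. -92.  14.] lo/hi [[606.0, -116.0, 2.0], [627.0, -56.0, 16.0]] (array([619.3, -84.4]), array([28.9, 66.9]), 1.2)
brown [310 190  28  12 228] med [ 733. -174.   14.] lo/hi [[704.0, -184.0, 2.0], [764.0, -159.0, 16.0]] (array([ 735.9, -170.4]), array([21.6, 67.1]), 80.0)
```

Add to h.py:
```python
def go(x,y,z,yaw=None):
    "remaining shift (tool axes, units of 100 mm) and turn about tool z (units of 180 deg); yaw = direction of the closing line, deg"
    s=r.observe(); M=R.from_rotvec(s["eef_rot"]).as_matrix(); d=(np.array([x,y,z])-s["tcp_pos"])
    a=np.degrees(np.arctan2(M[1,1],M[0,1])); t=0 if yaw is None else -((yaw-a+90)%180-90)/180
    print("tcp",np.round(s["tcp_pos"]*1000,1),"yaw",round(a,1),"tilt",np.round(M[:2,2],3),"width",round(s["width"]*1000,1),"grip",round(s["grasp_force"],1),"F",np.round(s["ft_force"],1),"t",round(s["t"],2))
    print("travel",np.round(M.T@d*10,3),"turn z",round(t,4))
```

```text
(no output)
```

{"fn": "servo_tool", "kwargs": {
  "steps": [
    {"rot": [0, 0, 0], "travel": [0.03, -0.086, 0.34], "hand": 0.6},
    {"rot": [0, 0, 0], "travel": [0.03, -0.086, 0.34], "hand": 0.6},
    {"rot": [0, 0, 0], "travel": [0.03, -0.086, 0.34], "hand": 0.6},
    {"rot": [0, 0, 0], "travel": [0.03, -0.086, 0.34], "hand": 0.6},
    {"rot": [0, 0, 0], "travel": [0.03, -0.086, 0.34], "hand": 0.6},
    {"rot": [0, 0, 0], "travel": [0, 0, 0], "hand": 0.6}
  ],
  "newtons": 25
}}

```text
t: 1.95
tcp_pos: [0.5757, 0.0154, 0.0554]
eef_rot: [-2.215, -2.216, 0.014]
ft_force: [-1.8, 0.9, -0.8]
width: 0.0512
grasp_force: 0.0
```

Run:
```python
from h import *
go(.5815,.0145,.0025,0)
a,d=r.grab_frame("wrist"); save("w1",a)
```

```text
tcp [575.7  15.4  55.4] yaw 0.0 tilt [-0.012 -0.   ] width 51.2 grip 0.0 F [-1.8  0.9 -0.8] t 1.95
travel [-0.009  0.064  0.528] turn z 0.0001
```

View pics/w1.png

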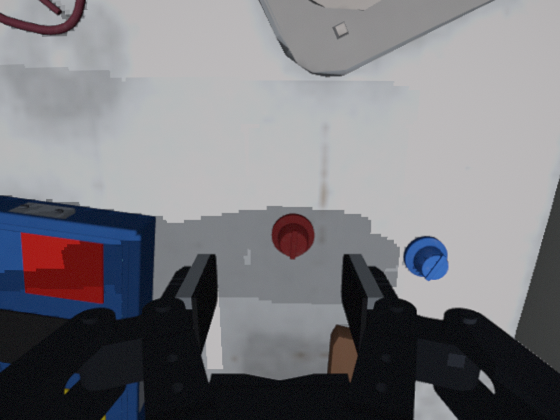

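The red block at (293,235) is between the fingers (about columns 215 and 345), and the blue block at (428,258) is clear. Descending.

{"fn": "servo_tool", "kwargs": {
  "steps": [
    {"rot": [0, 0, 0], "travel": [0, 0, 0], "hand": 0.6},
    {"rot": [0, 0, 0], "travel": [0, 0, 0.2], "hand": 0.6},
    {"rot": [0, 0, 0], "travel": [0, 0, 0.2], "hand": 0.6},
    {"rot": [0, 0, 0], "travel": [0, 0, 0.17], "hand": 0.6},
    {"rot": [0, 0, 0], "travel": [0, 0, 0], "hand": 0.6},
    {"rot": [0, 0, 0], "travel": [0, 0, 0], "hand": 0.6}
  ]
}}

```text
t: 2.5
tcp_pos: [0.5838, 0.0148, 0.0061]
eef_rot: [2.22, 2.22, 0.003]
ft_force: [0.7, 0.8, 0.4]
width: 0.0512
grasp_force: 0.0
```

Run:
```python
from h import *
go(.5815,.0145,.0025,0)
```

```text
tcp [583.8  14.8   6.1] yaw -0.0 tilt [ 0.003 -0.   ] width 51.2 grip 0.0 F [0.7 0.8 0.4] t 2.5
travel [-0.003 -0.023  0.036] turn z -0.0
```

{"fn": "servo_tool", "kwargs": {
  "steps": [
    {"rot": [0, 0, 0], "travel": [0, 0, 0.01], "hand": 0.6},
    {"rot": [0, 0, 0], "travel": [0, 0, 0], "hand": 0.1},
    {"rot": [0, 0, 0], "travel": [0, 0, 0], "hand": 0.1},
    {"rot": [0, 0, 0], "travel": [0, 0, 0], "hand": 0.1},
    {"rot": [0, 0, 0], "travel": [0, 0, 0], "hand": 0.1},
    {"rot": [0, 0, 0], "travel": [0, 0, 0], "hand": 0.1},
    {"rot": [0, 0, 0], "travel": [0, 0, 0], "hand": 0.1}
  ]
}}

```text
t: 3.08
tcp_pos: [0.5829, 0.015, 0.0048]
eef_rot: [2.22, 2.221, 0.002]
ft_force: [-1.5, -0.6, 8.7]
width: 0.0197
grasp_force: 24.1
```

Run:
```python
from h import *
go(.4493,-.0035,.08,-7.6)
```

```text
tcp [582.9  15.    4.8] yaw 0.0 tilt [ 0.002 -0.   ] width 19.7 grip 24.1 F [-1.5 -0.6  8.7] t 3.08
travel [-0.185 -1.335 -0.755] turn z 0.0422
```

Run:
```python
from h import *
a,d=r.grab_frame("wrist"); b,_=r.grab_frame("scene")
save("g1",np.hstack([cv2.resize(a[180:400,180:400],(400,400)),cv2.resize(b[240:295,190:245],(400,400),interpolation=cv2.INTER_CUBIC)]))
```

```text
(no output)
```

View pics/g1.png

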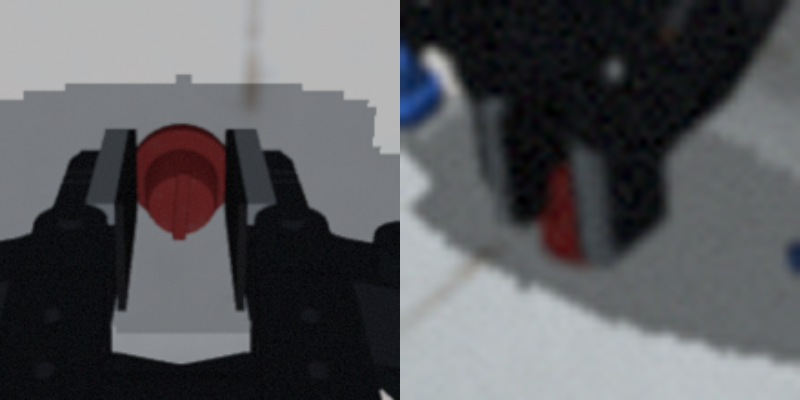

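The block's foot sits between the pads and is upright. Lifting slightly, then carrying it.

{"fn": "servo_tool", "kwargs": {
  "steps": [
    {"rot": [0, 0, 0], "travel": [0, 0, -0.2], "hand": 0.1},
    {"rot": [0, 0, 0], "travel": [0, 0, -0.3], "hand": 0.1},
    {"rot": [0, 0, 0], "travel": [0, 0, -0.3], "hand": 0.1},
    {"rot": [0, 0, 0], "travel": [0, 0, 0], "hand": 0.1},
    {"rot": [0, 0, 0], "travel": [0, 0, 0], "hand": 0.1}
  ]
}}

```text
t: 3.6
tcp_pos: [0.5836, 0.015, 0.0856]
eef_rot: [2.219, 2.219, 0.005]
ft_force: [-0.6, -0.2, -0.2]
width: 0.0197
grasp_force: 24.5
```

Run:
```python
from h import *
go(.4493,-.0035,.08,-7.6)
a,d=r.grab_frame("wrist"); b,e=r.grab_frame("side")
s=r.observe(); P=cloud("wrist",d); hsv=cv2.cvtColor(a,cv2.COLOR_RGB2HSV).astype(int)
m=((hsv[...,0]<6)|(hsv[...,0]>174))&(hsv[...,1]>150)&(d>0)&(np.linalg.norm(P-s["tcp_pos"],axis=-1)<.05)
Q=P[m]-s["tcp_pos"]; print(len(Q)); print(np.round(np.percentile(Q,[2,50,98],axis=0)*1000,1))
save("g2",np.hstack([cv2.resize(a[180:400,180:400],(400,400)),cv2.resize(b[145:205,210:270],(400,400),interpolation=cv2.INTER_CUBIC)]))
```

```text
tcp [583.6  15.   85.6] yaw 0.0 tilt [0.005 0.   ] width 19.7 grip 24.5 F [-0.6 -0.2 -0.2] t 3.6
travel [-0.185 -1.343  0.05 ] turn z 0.0422
2312
[[-10.8  -7.8  -2.4]
 [ -1.2   2.8   7.9]
 [  8.3   9.2  13.8]]
```

View pics/g2.png

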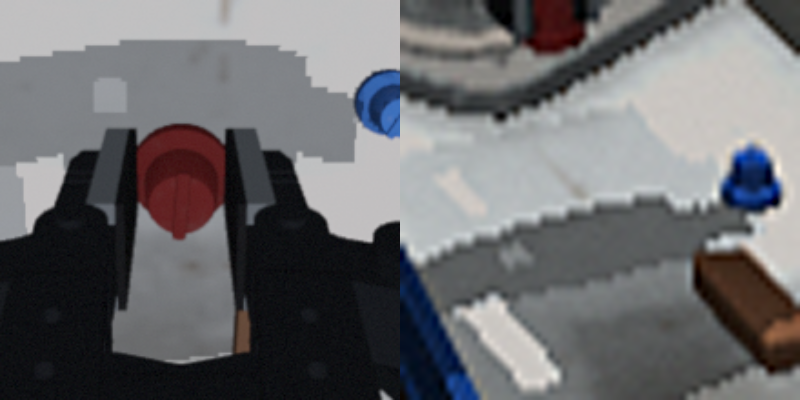

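{"fn": "servo_tool", "kwargs": {
  "steps": [
    {"rot": [0, 0, 0], "travel": [-0.037, -0.268, 0], "hand": 0.1},
    {"rot": [0, 0, 0], "travel": [-0.037, -0.268, 0], "hand": 0.1},
    {"rot": [0, 0, 0], "travel": [-0.037, -0.268, 0], "hand": 0.1},
    {"rot": [0, 0, 0], "travel": [-0.037, -0.268, 0], "hand": 0.1},
    {"rot": [0, 0, 0], "travel": [-0.037, -0.268, 0], "hand": 0.1},
    {"rot": [0, 0, 0.0211], "travel": [0, 0, 0], "hand": 0.1},
    {"rot": [0, 0, 0.0211], "travel": [0, 0, 0], "hand": 0.1},
    {"rot": [0, 0, 0], "travel": [0, 0, 0.25], "hand": 0.1},
    {"rot": [0, 0, 0], "travel": [0, 0, 0.2], "hand": 0.1},
    {"rot": [0, 0, 0], "travel": [0, 0, 0], "hand": 0.1},
    {"rot": [0, 0, 0], "travel": [0, 0, 0], "hand": 0.1},
    {"rot": [0, 0, 0], "travel": [0, 0, 0], "hand": 0.1}
  ]
}}

```text
t: 4.7
tcp_pos: [0.4476, -0.0035, 0.0382]
eef_rot: [-2.363, -2.069, 0.002]
ft_force: [0.5, -0.5, -0.2]
width: 0.0203
grasp_force: 24.6
```

Run:
```python
from h import *
go(.4498,-.0035,.0112,-7.6)
```

```text
tcp [447.6  -3.5  38.2] yaw -7.6 tilt [-0.001  0.   ] width 20.3 grip 24.6 F [ 0.5 -0.5 -0.2] t 4.7
travel [0.002 0.022 0.27 ] turn z 0.0
```

{"fn": "servo_tool", "kwargs": {
  "steps": [
    {"rot": [0, 0, 0], "travel": [0, 0.02, 0.15], "hand": 0.1},
    {"rot": [0, 0, 0], "travel": [0, 0, 0.12], "hand": 0.1},
    {"rot": [0, 0, 0], "travel": [0, 0, 0], "hand": 0.1},
    {"rot": [0, 0, 0], "travel": [0, 0, 0], "hand": 0.1},
    {"rot": [0, 0, 0], "travel": [0, 0, 0], "hand": 0.1}
  ]
}}

```text
t: 5.12
tcp_pos: [0.4503, -0.0037, 0.0121]
eef_rot: [2.363, 2.069, 0.001]
ft_force: [0.0, 0.3, -0.6]
width: 0.0201
grasp_force: 35.2
```

Run:
```python
from h import *
go(.4498,-.0035,.0112,-7.6)
```

```text
tcp [450.3  -3.7  12.1] yaw -7.6 tilt [ 0.001 -0.   ] width 20.1 grip 35.2 F [ 0.   0.3 -0.6] t 5.12
travel [ 0.002 -0.005  0.009] turn z 0.0
```

{"fn": "servo_tool", "kwargs": {
  "steps": [
    {"rot": [0, 0, 0], "travel": [0, 0, 0.012], "hand": 0.1},
    {"rot": [0, 0, 0], "travel": [0, 0, 0], "hand": 0.1},
    {"rot": [0, 0, 0], "travel": [0, 0, 0], "hand": 0.5},
    {"rot": [0, 0, 0], "travel": [0, 0, 0], "hand": 0.5},
    {"rot": [0, 0, 0], "travel": [0, 0, 0], "hand": 0.5},
    {"rot": [0, 0, 0], "travel": [0, 0, 0], "hand": 0.5},
    {"rot": [0, 0, 0], "travel": [0, 0, -0.15], "hand": 0.5},
    {"rot": [0, 0, 0], "travel": [0, 0, -0.25], "hand": 0.5},
    {"rot": [0, 0, 0], "travel": [0, 0, -0.3], "hand": 0.5},
    {"rot": [0, 0, -0.0211], "travel": [0, 0, 0], "hand": 0.5},
    {"rot": [0, 0, -0.0211], "travel": [0, 0, 0], "hand": 0.5},
    {"rot": [0, 0, 0], "travel": [0, 0, 0], "hand": 0.5}
  ]
}}

```text
t: 6.12
tcp_pos: [0.4503, -0.0037, 0.0808]
eef_rot: [2.218, 2.223, 0.001]
ft_force: [0.8, -0.3, 0.6]
width: 0.0428
grasp_force: 0.0
```

Run:
```python
from h import *
go(.573,-.1965,.06,0)
a,d=r.grab_frame("wrist"); save("w2",a[60:,:])
P=cloud("wrist",d); hsv=cv2.cvtColor(a,cv2.COLOR_RGB2HSV).astype(int)
m=((hsv[...,0]<6)|(hsv[...,0]>174))&(hsv[...,1]>150)&(d>0)&(P[...,2]>.01)&(P[...,2]<.04)
Q=P[m]; print(len(Q),np.round(np.percentile(Q,[2,50,98],axis=0)*1000,1))
```

```text
tcp [450.3  -3.7  80.8] yaw 0.1 tilt [ 0.001 -0.   ] width 42.8 grip 0.0 F [ 0.8 -0.3  0.6] t 6.12
travel [-1.93   1.223  0.209] turn z 0.0007
1078 [[438.5 -13.1  10.1]
 [448.8  -2.7  19.6]
 [459.    4.6  24.6]]
```

View pics/w2.png

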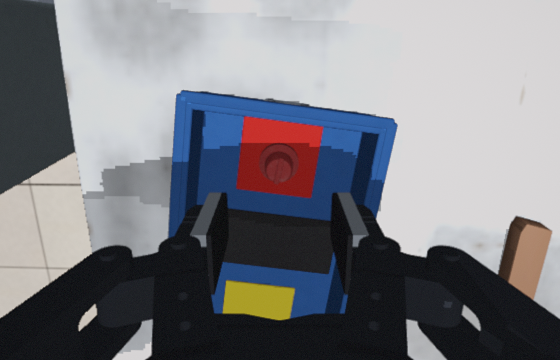

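The red block stands upright in the middle of the red pad at (279,162). Next is the yellow one.

{"fn": "servo_tool", "kwargs": {
  "steps": [
    {"rot": [0, 0, 0], "travel": [-0.276, 0.175, 0], "hand": 0.6},
    {"rot": [0, 0, 0], "travel": [-0.276, 0.175, 0], "hand": 0.6},
    {"rot": [0, 0, 0], "travel": [-0.276, 0.175, 0], "hand": 0.6},
    {"rot": [0, 0, 0], "travel": [-0.276, 0.175, 0], "hand": 0.6},
    {"rot": [0, 0, 0], "travel": [-0.276, 0.175, 0], "hand": 0.6},
    {"rot": [0, 0, 0], "travel": [-0.276, 0.175, 0], "hand": 0.6},
    {"rot": [0, 0, 0], "travel": [-0.274, 0.173, 0], "hand": 0.6},
    {"rot": [0, 0, 0], "travel": [0, 0, 0.15], "hand": 0.6},
    {"rot": [0, 0, 0], "travel": [0, 0, 0], "hand": 0.6},
    {"rot": [0, 0, 0], "travel": [0, 0, 0], "hand": 0.6},
    {"rot": [0, 0, 0], "travel": [0, 0, 0], "hand": 0.6}
  ]
}}

```text
t: 7.08
tcp_pos: [0.5711, -0.1958, 0.0646]
eef_rot: [-2.22, -2.219, 0.001]
ft_force: [0.8, 0.3, 0.0]
width: 0.0512
grasp_force: 0.0
```

Run:
```python
from h import *
go(.5735,-.1965,.0035,0)
a,d=r.grab_frame("wrist"); np.savez("w3.npz",a=a,d=d)
P=cloud("wrist",d); hsv=cv2.cvtColor(a,cv2.COLOR_RGB2HSV).astype(int)
m=(hsv[...,0]>22)&(hsv[...,0]<34)&(hsv[...,1]>120)&(d>0)&(P[...,0]>.53)&(P[...,1]>-.25)
for lo,hi in ((-.005,.009),(.009,.016),(.016,.03)):
    Q=P[m&(P[...,2]>lo)&(P[...,2]<=hi)]; print(len(Q), np.round(np.percentile(Q,[2,50,98],axis=0)*1000,1).tolist() if len(Q) else "")
```

```text
tcp [ 571.1 -195.8   64.6] yaw -0.0 tilt [-0.002  0.001] width 51.2 grip 0.0 F [0.8 0.3 0. ] t 7.08
travel [-0.007  0.025  0.611] turn z -0.0001
533 [[562.2, -206.3, 2.4], [571.9, -193.0, 5.9], [584.0, -188.3, 8.3]]
168 [[565.8, -200.5, 9.1], [573.5, -193.4, 12.6], [581.3, -191.8, 15.9]]
571 [[566.4, -206.0, 16.2], [573.5, -199.2, 17.9], [580.0, -192.6, 19.5]]
```

{"fn": "servo_tool", "kwargs": {
  "steps": [
    {"rot": [0, 0, 0], "travel": [-0.035, 0.02, 0.2], "hand": 0.6},
    {"rot": [0, 0, 0], "travel": [0, 0, 0.2], "hand": 0.6},
    {"rot": [0, 0, 0], "travel": [0, 0, 0.2], "hand": 0.6},
    {"rot": [0, 0, 0], "travel": [0, 0, 0], "hand": 0.6},
    {"rot": [0, 0, 0], "travel": [0, 0, 0], "hand": 0.6},
    {"rot": [0, 0, 0], "travel": [0, 0, 0], "hand": 0.1},
    {"rot": [0, 0, 0], "travel": [0, 0, 0], "hand": 0.1},
    {"rot": [0, 0, 0], "travel": [0, 0, 0], "hand": 0.1},
    {"rot": [0, 0, 0], "travel": [0, 0, 0], "hand": 0.1},
    {"rot": [0, 0, 0], "travel": [0, 0, 0], "hand": 0.1},
    {"rot": [0, 0, 0], "travel": [0, 0, 0], "hand": 0.1},
    {"rot": [0, 0, 0], "travel": [0, 0, 0], "hand": 0.1}
  ]
}}

```text
t: 8.13
tcp_pos: [0.5753, -0.2004, 0.0065]
eef_rot: [2.22, 2.22, 0.002]
ft_force: [-0.1, 1.5, 7.3]
width: 0.0188
grasp_force: 24.2
```

{"fn": "servo_tool", "kwargs": {
  "steps": [
    {"rot": [0, 0, 0], "travel": [0, 0, -0.2], "hand": 0.1},
    {"rot": [0, 0, 0], "travel": [0, 0, -0.3], "hand": 0.1},
    {"rot": [0, 0, 0], "travel": [0, 0, -0.3], "hand": 0.1},
    {"rot": [0, 0, 0], "travel": [0, 0, 0], "hand": 0.1},
    {"rot": [0, 0, 0], "travel": [0, 0, 0], "hand": 0.1},
    {"rot": [0, 0, 0], "travel": [0, 0, 0], "hand": 0.1}
  ]
}}

```text
t: 8.63
tcp_pos: [0.574, -0.2002, 0.0852]
eef_rot: [2.221, 2.221, 0.0]
ft_force: [-0.2, 0.4, -1.3]
width: 0.0191
grasp_force: 23.0
```

Run:
```python
from h import *
go(.4339,-.1185,.08,-7.6)
a,d=r.grab_frame("wrist"); s=r.observe(); P=cloud("wrist",d); hsv=cv2.cvtColor(a,cv2.COLOR_RGB2HSV).astype(int)
m=(hsv[...,0]>22)&(hsv[...,0]<34)&(hsv[...,1]>120)&(d>0)&(np.linalg.norm(P-s["tcp_pos"],axis=-1)<.05)
Q=P[m]-s["tcp_pos"]; print(len(Q)); print(np.round(np.percentile(Q,[2,50,98],axis=0)*1000,1))
```

```text
tcp [ 574.  -200.2   85.2] yaw -0.0 tilt [ 0. -0.] width 19.1 grip 23.0 F [-0.2  0.4 -1.3] t 8.63
travel [ 0.817 -1.401  0.052] turn z 0.0422
2294
[[-10.4  -5.2  -4.4]
 [ -1.2   5.3   6.9]
 [  8.   11.9  12.2]]
```

{"fn": "servo_tool", "kwargs": {
  "steps": [
    {"rot": [0, 0, 0], "travel": [0.157, -0.278, 0], "hand": 0.1},
    {"rot": [0, 0, 0], "travel": [0.157, -0.278, 0], "hand": 0.1},
    {"rot": [0, 0, 0], "travel": [0.157, -0.278, 0], "hand": 0.1},
    {"rot": [0, 0, 0], "travel": [0.157, -0.278, 0], "hand": 0.1},
    {"rot": [0, 0, 0], "travel": [0.157, -0.278, 0], "hand": 0.1},
    {"rot": [0, 0, 0.0211], "travel": [0, 0, 0], "hand": 0.1},
    {"rot": [0, 0, 0.0211], "travel": [0, 0, 0], "hand": 0.1},
    {"rot": [0, 0, 0], "travel": [0, 0, 0.25], "hand": 0.1},
    {"rot": [0, 0, 0], "travel": [0, 0, 0.2], "hand": 0.1},
    {"rot": [0, 0, 0], "travel": [0, 0, 0], "hand": 0.1},
    {"rot": [0, 0, 0], "travel": [0, 0, 0], "hand": 0.1},
    {"rot": [0, 0, 0], "travel": [0, 0, 0], "hand": 0.1}
  ]
}}

```text
t: 9.68
tcp_pos: [0.435, -0.1217, 0.0401]
eef_rot: [-2.363, -2.069, 0.001]
ft_force: [0.2, 1.4, -1.0]
width: 0.0192
grasp_force: 23.0
```

Run:
```python
from h import *
go(.4349,-.1215,.0127,-7.6)
```

```text
tcp [ 435.  -121.7   40.1] yaw -7.6 tilt [-0.001  0.   ] width 19.2 grip 23.0 F [ 0.2  1.4 -1. ] t 9.68
travel [ 0.001 -0.001  0.274] turn z 0.0
```

{"fn": "servo_tool", "kwargs": {
  "steps": [
    {"rot": [0, 0, 0], "travel": [0, 0, 0.15], "hand": 0.1},
    {"rot": [0, 0, 0], "travel": [0, 0, 0.12], "hand": 0.1},
    {"rot": [0, 0, 0], "travel": [0, 0, 0], "hand": 0.1},
    {"rot": [0, 0, 0], "travel": [0, 0, 0], "hand": 0.1},
    {"rot": [0, 0, 0], "travel": [0, 0, 0], "hand": 0.1},
    {"rot": [0, 0, 0], "travel": [0, 0, 0], "hand": 0.1}
  ]
}}

```text
t: 10.18
tcp_pos: [0.4356, -0.1218, 0.0139]
eef_rot: [2.363, 2.069, 0.001]
ft_force: [-0.1, -0.2, 0.2]
width: 0.0187
grasp_force: 23.0
```

Run:
```python
from h import *
go(.4349,-.1215,.0124,-7.6)
```

```text
tcp [ 435.6 -121.8   13.9] yaw -7.6 tilt [ 0.001 -0.   ] width 18.7 grip 23.0 F [-0.1 -0.2  0.2] t 10.18
travel [ 0.002 -0.007  0.015] turn z 0.0
```

{"fn": "servo_tool", "kwargs": {
  "steps": [
    {"rot": [0, 0, 0], "travel": [0, 0, 0.015], "hand": 0.1},
    {"rot": [0, 0, 0], "travel": [0, 0, 0], "hand": 0.1},
    {"rot": [0, 0, 0], "travel": [0, 0, 0], "hand": 0.5},
    {"rot": [0, 0, 0], "travel": [0, 0, 0], "hand": 0.5},
    {"rot": [0, 0, 0], "travel": [0, 0, 0], "hand": 0.5},
    {"rot": [0, 0, 0], "travel": [0, 0, 0], "hand": 0.5},
    {"rot": [0, 0, 0], "travel": [0, 0, -0.15], "hand": 0.5},
    {"rot": [0, 0, 0], "travel": [0, 0, -0.25], "hand": 0.5},
    {"rot": [0, 0, 0], "travel": [0, 0, -0.3], "hand": 0.5},
    {"rot": [0, 0, -0.0211], "travel": [0, 0, 0], "hand": 0.5},
    {"rot": [0, 0, -0.0211], "travel": [0, 0, 0], "hand": 0.5},
    {"rot": [0, 0, 0], "travel": [0, 0, 0], "hand": 0.5}
  ]
}}

```text
t: 11.18
tcp_pos: [0.4355, -0.1218, 0.0822]
eef_rot: [2.218, 2.223, 0.001]
ft_force: [-0.6, -0.3, -0.4]
width: 0.043
grasp_force: 0.0
```

Run:
```python
from h import *
go(.615,-.0805,.08,0)
a,d=r.grab_frame("wrist"); save("w4",a[100:,:])
P=cloud("wrist",d); hsv=cv2.cvtColor(a,cv2.COLOR_RGB2HSV).astype(int)
m=(hsv[...,0]>22)&(hsv[...,0]<34)&(hsv[...,1]>100)&(d>0)&(P[...,2]>.009)&(P[...,2]<.04)
Q=P[m]; print(len(Q),np.round(np.percentile(Q,[2,50,98],axis=0)*1000,1))
Q=P[m&(P[...,2]>.02)]; print(len(Q),np.round(np.percentile(Q,[2,50,98],axis=0)*1000,1))
```

```text
tcp [ 435.5 -121.8   82.2] yaw 0.1 tilt [ 0.001 -0.   ] width 43.0 grip 0.0 F [-0.6 -0.3 -0.4] t 11.18
travel [0.409 1.796 0.024] turn z 0.0007
1184 [[ 423.7 -129.1    9.5]
 [ 434.  -118.4   18.6]
 [ 444.8 -110.6   24.6]]
562 [[ 427.1 -127.9   20.7]
 [ 434.  -120.7   22.9]
 [ 441.4 -114.2   24.9]]
```

View pics/w4.png

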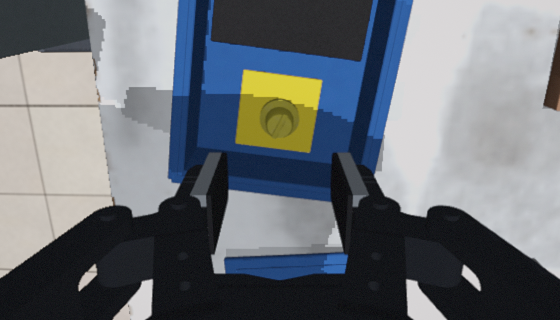

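The yellow block is upright on its pad at (279,118). Next is the brown stick.

{"fn": "servo_tool", "kwargs": {
  "steps": [
    {"rot": [0, 0, 0], "travel": [0.068, 0.3, 0], "hand": 0.6},
    {"rot": [0, 0, 0], "travel": [0.068, 0.3, 0], "hand": 0.6},
    {"rot": [0, 0, 0], "travel": [0.068, 0.3, 0], "hand": 0.6},
    {"rot": [0, 0, 0], "travel": [0.068, 0.3, 0], "hand": 0.6},
    {"rot": [0, 0, 0], "travel": [0.068, 0.3, 0], "hand": 0.6},
    {"rot": [0, 0, 0], "travel": [0.068, 0.3, 0], "hand": 0.6},
    {"rot": [0, 0, 0], "travel": [0, 0, 0.2], "hand": 0.6},
    {"rot": [0, 0, 0], "travel": [0, 0, 0], "hand": 0.6},
    {"rot": [0, 0, 0], "travel": [0, 0, 0], "hand": 0.6},
    {"rot": [0, 0, 0], "travel": [0, 0, 0], "hand": 0.6}
  ]
}}

```text
t: 12.07
tcp_pos: [0.614, -0.0809, 0.0611]
eef_rot: [-2.221, -2.219, 0.002]
ft_force: [-0.3, -0.2, -0.5]
width: 0.051
grasp_force: 0.0
```

Run:
```python
from h import *
a,d=r.grab_frame("wrist"); P=cloud("wrist",d); hsv=cv2.cvtColor(a,cv2.COLOR_RGB2HSV).astype(int)
m=(hsv[...,0]>3)&(hsv[...,0]<16)&(hsv[...,1]>60)&(d>0)&(P[...,2]>.009)&(P[...,2]<.02)&(P[...,0]<.66)
Q=P[m]; print(len(Q),np.round(np.percentile(Q,[1,50,99],axis=0)*1000,1),cv2.minAreaRect(Q[:,:2].astype(np.float32)*1000))
go(.615,-.0805,.003,0)
```

```text
4550 [[ 605.1 -114.9   11.1]
 [ 615.7  -79.7   12.8]
 [ 626.3  -48.3   14.2]] ((615.72998046875, -81.39839172363281), (69.34590911865234, 21.502391815185547), 88.57223510742188)
tcp [614.4 -81.1  61.6] yaw -0.1 tilt [-0.001  0.   ] width 51.3 grip 0.0 F [ 0.1  0.4 -0.3] t 12.12
travel [0.006 0.007 0.586] turn z -0.0004
```

{"fn": "servo_tool", "kwargs": {
  "steps": [
    {"rot": [0, 0, 0.008], "travel": [0, 0.01, 0.2], "hand": 0.6},
    {"rot": [0, 0, 0], "travel": [0, 0, 0.2], "hand": 0.6},
    {"rot": [0, 0, 0], "travel": [0, 0, 0.17], "hand": 0.6},
    {"rot": [0, 0, 0], "travel": [0, 0, 0], "hand": 0.6},
    {"rot": [0, 0, 0], "travel": [0, 0, 0], "hand": 0.6},
    {"rot": [0, 0, 0], "travel": [0, 0, 0], "hand": 0.1},
    {"rot": [0, 0, 0], "travel": [0, 0, 0], "hand": 0.1},
    {"rot": [0, 0, 0], "travel": [0, 0, 0], "hand": 0.1},
    {"rot": [0, 0, 0], "travel": [0, 0, 0], "hand": 0.1},
    {"rot": [0, 0, 0], "travel": [0, 0, 0], "hand": 0.1},
    {"rot": [0, 0, 0], "travel": [0, 0, 0], "hand": 0.1},
    {"rot": [0, 0, 0], "travel": [0, 0, 0], "hand": 0.1}
  ],
  "newtons": 40
}}

```text
t: 13.12
tcp_pos: [0.6173, -0.0812, 0.0063]
eef_rot: [2.248, 2.192, 0.002]
ft_force: [-1.0, -0.6, 7.0]
width: 0.0205
grasp_force: 39.7
```

{"fn": "servo_tool", "kwargs": {
  "steps": [
    {"rot": [0, 0, 0], "travel": [0, 0, -0.2], "hand": 0.1},
    {"rot": [0, 0, 0], "travel": [0, 0, -0.3], "hand": 0.1},
    {"rot": [0, 0, 0], "travel": [0, 0, -0.3], "hand": 0.1},
    {"rot": [0, 0, 0], "travel": [0, 0, 0], "hand": 0.1},
    {"rot": [0, 0, 0], "travel": [0, 0, 0], "hand": 0.1},
    {"rot": [0, 0, 0], "travel": [0, 0, 0], "hand": 0.1}
  ]
}}

```text
t: 13.62
tcp_pos: [0.6161, -0.0809, 0.0849]
eef_rot: [2.249, 2.193, 0.0]
ft_force: [-0.6, 1.3, -0.9]
width: 0.0206
grasp_force: 39.4
```

Run:
```python
from h import *
go(.4416,-.0615,.085,82.4)
a,d=r.grab_frame("wrist"); s=r.observe(); P=cloud("wrist",d); hsv=cv2.cvtColor(a,cv2.COLOR_RGB2HSV).astype(int)
m=(hsv[...,0]>3)&(hsv[...,0]<16)&(hsv[...,1]>60)&(d>0)&(np.linalg.norm(P-s["tcp_pos"],axis=-1)<.06)
Q=P[m]-s["tcp_pos"]; print(len(Q)); print(np.round(np.percentile(Q,[2,50,98],axis=0)*1000,1), cv2.minAreaRect(Q[:,:2].astype(np.float32)*1000))
for y0 in (-30,-10,10,30): k=abs(Q[:,1]*1000-y0)<5; print(y0,k.sum(),np.round(np.percentile(Q[k,2],[50,95])*1000,1) if k.any() else "")
```

```text
tcp [616.1 -80.9  84.9] yaw -1.4 tilt [ 0. -0.] width 20.6 grip 39.4 F [-0.6  1.3 -0.9] t 13.62
travel [ 0.15  -1.749 -0.002] turn z -0.4658
8273
[[-11.4 -32.7   0.3]
 [ -1.3   3.8   5.9]
 [  9.   33.2   7.4]] ((-1.3408279418945312, -0.06316757202148438), (69.69071960449219, 22.225547790527344), 88.18679809570312)
-30 935 [5.8 6.8]
-10 1109 [5.9 7.2]
10 1262 [5.9 7. ]
30 1388 [5.7 6.8]
```

{"fn": "servo_tool", "kwargs": {
  "steps": [
    {"rot": [0, 0, 0], "travel": [0.025, -0.2915, 0], "hand": 0.1},
    {"rot": [0, 0, 0], "travel": [0.025, -0.2915, 0], "hand": 0.1},
    {"rot": [0, 0, 0], "travel": [0.025, -0.2915, 0], "hand": 0.1},
    {"rot": [0, 0, 0], "travel": [0.025, -0.2915, 0], "hand": 0.1},
    {"rot": [0, 0, 0], "travel": [0.025, -0.2915, 0], "hand": 0.1},
    {"rot": [0, 0, 0], "travel": [0.025, -0.2915, 0], "hand": 0.1}
  ]
}}

```text
t: 14.17
tcp_pos: [0.4394, -0.0612, 0.0836]
eef_rot: [-2.248, -2.192, 0.002]
ft_force: [0.3, -0.4, -0.7]
width: 0.0201
grasp_force: 39.4
```

{"fn": "servo_tool", "kwargs": {
  "steps": [
    {"rot": [0, 0, -0.0388], "travel": [0, 0, 0], "hand": 0.1},
    {"rot": [0, 0, -0.0388], "travel": [0, 0, 0], "hand": 0.1},
    {"rot": [0, 0, -0.0388], "travel": [0, 0, 0], "hand": 0.1},
    {"rot": [0, 0, -0.0388], "travel": [0, 0, 0], "hand": 0.1},
    {"rot": [0, 0, -0.0388], "travel": [0, 0, 0], "hand": 0.1},
    {"rot": [0, 0, -0.0388], "travel": [0, 0, 0], "hand": 0.1},
    {"rot": [0, 0, -0.0388], "travel": [0, 0, 0], "hand": 0.1},
    {"rot": [0, 0, -0.0388], "travel": [0, 0, 0], "hand": 0.1},
    {"rot": [0, 0, -0.0388], "travel": [0, 0, 0], "hand": 0.1},
    {"rot": [0, 0, -0.0388], "travel": [0, 0, 0], "hand": 0.1},
    {"rot": [0, 0, -0.0388], "travel": [0, 0, 0], "hand": 0.1},
    {"rot": [0, 0, -0.0388], "travel": [0, 0, 0], "hand": 0.1}
  ]
}}

```text
t: 15.17
tcp_pos: [0.4408, -0.0614, 0.0836]
eef_rot: [-0.2, -3.133, -0.0]
ft_force: [-0.9, -0.6, -0.3]
width: 0.0205
grasp_force: 39.5
```

{"fn": "servo_tool", "kwargs": {
  "steps": [
    {"rot": [0, 0, 0], "travel": [0, 0, 0], "hand": 0.1},
    {"rot": [0, 0, 0], "travel": [0, 0, 0], "hand": 0.1}
  ]
}}

```text
t: 15.33
tcp_pos: [0.4411, -0.0614, 0.0838]
eef_rot: [-0.215, -3.132, -0.0]
ft_force: [0.4, -0.1, -1.3]
width: 0.0209
grasp_force: 39.5
```

Run:
```python
from h import *
go(.4416,-.061,.0132,82.4)
a,d=r.grab_frame("wrist"); save("w5",a)
```

```text
tcp [441.1 -61.4  83.8] yaw 82.2 tilt [-0.002  0.   ] width 20.9 grip 39.5 F [ 0.4 -0.1 -1.3] t 15.33
travel [-0.006  0.005  0.706] turn z -0.0014
```

View pics/w5.png

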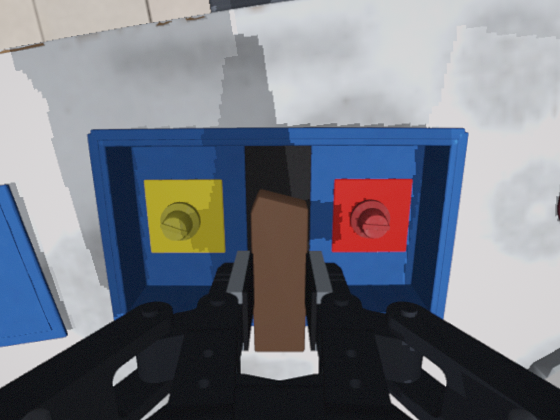

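The stick at (280,270) is aligned with the black pad, and both blocks stand on their pads at (180,222) and (371,219). Lowering.

{"fn": "servo_tool", "kwargs": {
  "steps": [
    {"rot": [0, 0, 0], "travel": [0, 0, 0.25], "hand": 0.1},
    {"rot": [0, 0, 0], "travel": [0, 0, 0.2], "hand": 0.1},
    {"rot": [0, 0, 0], "travel": [0, 0, 0.15], "hand": 0.1},
    {"rot": [0, 0, 0], "travel": [0, 0, 0.1], "hand": 0.1},
    {"rot": [0, 0, 0], "travel": [0, 0, 0], "hand": 0.1},
    {"rot": [0, 0, 0], "travel": [0, 0, 0], "hand": 0.1},
    {"rot": [0, 0, 0], "travel": [0, 0, 0], "hand": 0.1},
    {"rot": [0, 0, 0], "travel": [0, 0, 0], "hand": 0.1}
  ]
}}

```text
t: 16.05
tcp_pos: [0.4423, -0.0616, 0.0153]
eef_rot: [0.21, 3.133, -0.0]
ft_force: [0.4, 0.5, 0.4]
width: 0.0206
grasp_force: 40.1
```

Run:
```python
from h import *
go(.4416,-.061,.0127,82.4)
```

```text
tcp [442.3 -61.6  15.3] yaw 82.3 tilt [ 0.001 -0.   ] width 20.6 grip 40.1 F [0.4 0.5 0.4] t 16.05
travel [0.008 0.005 0.026] turn z -0.0003
```

{"fn": "servo_tool", "kwargs": {
  "steps": [
    {"rot": [0, 0, 0], "travel": [0, 0, 0.022], "hand": 0.1},
    {"rot": [0, 0, 0], "travel": [0, 0, 0], "hand": 0.1},
    {"rot": [0, 0, 0], "travel": [0, 0, 0], "hand": 0.1},
    {"rot": [0, 0, 0], "travel": [0, 0, 0], "hand": 0.43},
    {"rot": [0, 0, 0], "travel": [0, 0, 0], "hand": 0.43},
    {"rot": [0, 0, 0], "travel": [0, 0, 0], "hand": 0.43},
    {"rot": [0, 0, 0], "travel": [0, 0, 0], "hand": 0.43},
    {"rot": [0, 0, 0], "travel": [0, 0, -0.15], "hand": 0.43},
    {"rot": [0, 0, 0], "travel": [0, 0, -0.3], "hand": 0.43},
    {"rot": [0, 0, 0], "travel": [0, 0, -0.4], "hand": 0.43},
    {"rot": [0, 0, 0], "travel": [0, 0, 0], "hand": 0.43},
    {"rot": [0, 0, 0], "travel": [0, 0, 0], "hand": 0.43}
  ]
}}

```text
t: 17.05
tcp_pos: [0.4435, -0.0618, 0.0994]
eef_rot: [0.209, 3.129, -0.001]
ft_force: [-0.1, -0.4, -0.5]
width: 0.0368
grasp_force: 0.0
```

{"fn": "servo_tool", "kwargs": {
  "steps": [
    {"rot": [0, 0, 0.0367], "travel": [0, 0, 0], "hand": 0.6},
    {"rot": [0, 0, 0.0367], "travel": [0, 0, 0], "hand": 0.6},
    {"rot": [0, 0, 0.0367], "travel": [0, 0, 0], "hand": 0.6},
    {"rot": [0, 0, 0.0367], "travel": [0, 0, 0], "hand": 0.6},
    {"rot": [0, 0, 0.0367], "travel": [0, 0, 0], "hand": 0.6},
    {"rot": [0, 0, 0.0367], "travel": [0, 0, 0], "hand": 0.6},
    {"rot": [0, 0, 0.0367], "travel": [0, 0, 0], "hand": 0.6},
    {"rot": [0, 0, 0.0367], "travel": [0, 0, 0], "hand": 0.6},
    {"rot": [0, 0, 0.0367], "travel": [0, 0, 0], "hand": 0.6},
    {"rot": [0, 0, 0.0367], "travel": [0, 0, 0], "hand": 0.6},
    {"rot": [0, 0, 0.0367], "travel": [0, 0, 0], "hand": 0.6},
    {"rot": [0, 0, 0.0367], "travel": [0, 0, 0], "hand": 0.6}
  ]
}}

```text
t: 18.05
tcp_pos: [0.4407, -0.0614, 0.096]
eef_rot: [-2.166, -2.273, 0.002]
ft_force: [0.2, -0.4, -0.6]
width: 0.0514
grasp_force: 0.0
```

Run:
```python
from h import *
go(.457,-.313,.11,3)
a,d=r.grab_frame("scene"); P=cloud("scene",d); hsv=cv2.cvtColor(a,cv2.COLOR_RGB2HSV).astype(int)
m=(hsv[...,0]>3)&(hsv[...,0]<16)&(hsv[...,1]>60)&(d>0)&(P[...,2]>.014)&(P[...,2]<.025)&(P[...,0]<.51)&(P[...,0]>.38)&(abs(P[...,1]+.06)<.06)
Q=P[m]; print(len(Q),np.round(np.percentile(Q,[2,50,98],axis=0)*1000,1),cv2.minAreaRect(Q[:,:2].astype(np.float32)*1000))
```

```text
tcp [440.7 -61.4  96. ] yaw 2.8 tilt [-0.003  0.   ] width 51.4 grip 0.0 F [ 0.2 -0.4 -0.6] t 18.05
travel [-2.521  0.041 -0.142] turn z -0.0013
350 [[410.3 -70.   14.2]
 [440.6 -57.3  17.5]
 [474.9 -45.9  19.2]] ((443.3219909667969, -60.02071762084961), (22.650787353515625, 68.81583404541016), 81.42158508300781)
```

The stick lies at (443,-60) mm with its top at 19 mm, which is right. On to the lid.

{"fn": "servo_tool", "kwargs": {
  "steps": [
    {"rot": [0, 0, 0], "travel": [-0.36, 0.006, -0.02], "hand": 0.6},
    {"rot": [0, 0, 0], "travel": [-0.36, 0.006, -0.02], "hand": 0.6},
    {"rot": [0, 0, 0], "travel": [-0.36, 0.006, -0.02], "hand": 0.6},
    {"rot": [0, 0, 0], "travel": [-0.36, 0.006, -0.02], "hand": 0.6},
    {"rot": [0, 0, 0], "travel": [-0.36, 0.006, -0.02], "hand": 0.6},
    {"rot": [0, 0, 0], "travel": [-0.36, 0.006, -0.02], "hand": 0.6},
    {"rot": [0, 0, 0], "travel": [-0.36, 0.006, -0.02], "hand": 0.6},
    {"rot": [0, 0, 0], "travel": [0, 0, 0], "hand": 0.6},
    {"rot": [0, 0, 0], "travel": [0, 0, 0], "hand": 0.6},
    {"rot": [0, 0, 0], "travel": [0, 0, 0], "hand": 0.6}
  ]
}}

```text
t: 18.93
tcp_pos: [0.4584, -0.3122, 0.11]
eef_rot: [-2.158, -2.279, 0.0]
ft_force: [-0.6, 0.2, 0.5]
width: 0.051
grasp_force: 0.0
```

Run:
```python
from h import *
a,d=r.grab_frame("wrist"); s=r.observe(); P=cloud("wrist",d); hsv=cv2.cvtColor(a,cv2.COLOR_RGB2HSV).astype(int); save("w6",a)
reg=(d>0)&(abs(P[...,0]-.457)<.08)&(abs(P[...,1]+.313)<.12)
Q=P[reg&(hsv[...,0]>100)&(hsv[...,0]<125)&(hsv[...,1]>120)&(P[...,2]>.006)&(P[...,2]<.016)]; print("plate",len(Q),cv2.minAreaRect(Q[:,:2].astype(np.float32)*1000),np.median(Q[:,2]))
Q=P[reg&(abs(P[...,0]-.457)<.03)&(P[...,2]>.034)&(P[...,2]<.044)]; print("handle",len(Q),np.round(np.percentile(Q,[2,50,98],axis=0)*1000,1),cv2.minAreaRect(Q[:,:2].astype(np.float32)*1000))
go(.457,-.313,.016,3)
```

```text
plate 38241 ((456.2569885253906, -314.64208984375), (109.14535522460938, 189.39341735839844), 3.28068470954895) 0.011028127630272
handle 2248 [[ 449.  -343.8   35.5]
 [ 456.3 -311.3   38.2]
 [ 463.4 -283.5   39.6]] ((456.3720703125, -314.110107421875), (13.999418258666992, 63.559329986572266), 2.7618613243103027)
tcp [ 458.6 -311.6  110.2] yaw 3.2 tilt [-0.002  0.002] width 51.0 grip 0.0 F [-0.6  1.  -0.3] t 18.98
travel [-0.014 -0.015  0.942] turn z 0.001
```

View pics/w6.png

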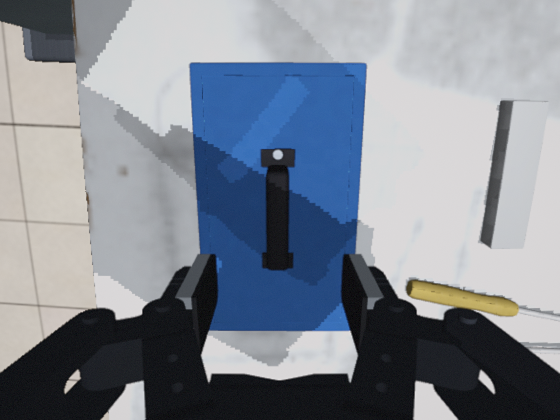

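The lid handle at (277,215) is centred between the fingers, and the grey stick at (515,175) is clear. Descending to grip.

{"fn": "servo_tool", "kwargs": {
  "steps": [
    {"rot": [0, 0, 0], "travel": [-0.03, -0.02, 0.3], "hand": 0.6},
    {"rot": [0, 0, 0], "travel": [0, 0, 0.3], "hand": 0.6},
    {"rot": [0, 0, 0], "travel": [0, 0, 0.2], "hand": 0.6},
    {"rot": [0, 0, 0], "travel": [0, 0, 0.12], "hand": 0.6},
    {"rot": [0, 0, 0], "travel": [0, 0, 0], "hand": 0.6},
    {"rot": [0, 0, 0], "travel": [0, 0, 0], "hand": 0.6},
    {"rot": [0, 0, 0], "travel": [0, 0, 0], "hand": 0.6}
  ],
  "newtons": 60
}}

```text
t: 19.57
tcp_pos: [0.4585, -0.316, 0.0204]
eef_rot: [2.159, 2.281, 0.0]
ft_force: [-0.5, 0.6, -0.2]
width: 0.0513
grasp_force: 0.0
```

Run:
```python
from h import *
go(.4563,-.3145,.016,3)
```

```text
tcp [ 458.5 -316.    20.4] yaw 3.2 tilt [ 0.001 -0.001] width 51.3 grip 0.0 F [-0.5  0.6 -0.2] t 19.57
travel [ 0.016 -0.022  0.044] turn z 0.0009
```

{"fn": "servo_tool", "kwargs": {
  "steps": [
    {"rot": [0, 0, 0], "travel": [0, 0, 0], "hand": 0.0},
    {"rot": [0, 0, 0], "travel": [0, 0, 0], "hand": 0.0},
    {"rot": [0, 0, 0], "travel": [0, 0, 0], "hand": 0.0},
    {"rot": [0, 0, 0], "travel": [0, 0, 0], "hand": 0.0},
    {"rot": [0, 0, 0], "travel": [0, 0, 0], "hand": 0.0},
    {"rot": [0, 0, 0], "travel": [0, 0, 0], "hand": 0.0},
    {"rot": [0, 0, 0], "travel": [0, 0, 0], "hand": 0.0}
  ]
}}

```text
t: 20.15
tcp_pos: [0.4583, -0.3165, 0.0206]
eef_rot: [2.16, 2.279, 0.0]
ft_force: [-1.2, 1.6, 6.3]
width: 0.0125
grasp_force: 59.1
```

Run:
```python
from h import *
go(.4416,-.061,.1,-7.6)
```

```text
tcp [ 458.3 -316.5   20.6] yaw 3.1 tilt [ 0.001 -0.001] width 12.5 grip 59.1 F [-1.2  1.6  6.3] t 20.15
travel [ 2.559 -0.028 -0.797] turn z 0.0594
```

{"fn": "servo_tool", "kwargs": {
  "steps": [
    {"rot": [0, 0, 0], "travel": [0, 0, -0.15], "hand": 0.0},
    {"rot": [0, 0, 0], "travel": [0, 0, -0.3], "hand": 0.0},
    {"rot": [0, 0, 0], "travel": [0, 0, -0.35], "hand": 0.0},
    {"rot": [0, 0, 0], "travel": [0, 0, 0], "hand": 0.0},
    {"rot": [0, 0, 0], "travel": [0, 0, 0], "hand": 0.0},
    {"rot": [0, 0, 0], "travel": [0, 0, 0], "hand": 0.0},
    {"rot": [0, 0, 0], "travel": [0, 0, 0], "hand": 0.0}
  ]
}}

```text
t: 20.73
tcp_pos: [0.4568, -0.3154, 0.0983]
eef_rot: [-2.159, -2.279, 0.001]
ft_force: [0.2, -0.2, -0.9]
width: 0.0128
grasp_force: 59.1
```

```bash
cat >> h.py <<'E'
def lidcheck(show=None):
    a,d=r.grab_frame("wrist"); s=r.observe(); P=cloud("wrist",d); hsv=cv2.cvtColor(a,cv2.COLOR_RGB2HSV).astype(int)
    if show: save(show,a)
    t=s["tcp_pos"]; D=P-t
    Q=D[(d>0)&(hsv[...,0]>100)&(hsv[...,0]<125)&(hsv[...,1]>120)&(abs(D[...,2]+.010)<.012)&(np.hypot(D[...,0],D[...,1])<.125)]
    A=np.c_[Q[:,:2],np.ones(len(Q))]; c=np.linalg.lstsq(A,Q[:,2],rcond=None)[0]
    print("lid rel tcp",cv2.minAreaRect(Q[:,:2].astype(np.float32)*1000),"slopes,z",np.round(c,4),len(Q))
E
python3 - <<'E'
from h import *
lidcheck()
go(.4416,-.061,.1,-7.6)
E
```

```text
lid rel tcp ((-2.112110137939453, 16.367332458496094), (109.3636703491211, 159.7232208251953), 3.196077346801758) slopes,z [-0.0028  0.0009 -0.0097] 63548
tcp [ 456.8 -315.4   98.1] yaw 3.1 tilt [-0.002  0.002] width 12.4 grip 59.1 F [-0.8  0.  -1.7] t 20.78
travel [ 2.548 -0.015 -0.015] turn z 0.0594
```

{"fn": "servo_tool", "kwargs": {
  "steps": [
    {"rot": [0, 0, 0], "travel": [0.317, -0.001, 0], "hand": 0.0},
    {"rot": [0, 0, 0], "travel": [0.317, -0.001, 0], "hand": 0.0},
    {"rot": [0, 0, 0], "travel": [0.317, -0.001, 0], "hand": 0.0},
    {"rot": [0, 0, 0], "travel": [0.317, -0.001, 0], "hand": 0.0},
    {"rot": [0, 0, 0], "travel": [0.317, -0.001, 0], "hand": 0.0},
    {"rot": [0, 0, 0], "travel": [0.317, -0.001, 0], "hand": 0.0},
    {"rot": [0, 0, 0], "travel": [0.317, -0.001, 0], "hand": 0.0},
    {"rot": [0, 0, 0], "travel": [0.317, 0, 0], "hand": 0.0},
    {"rot": [0, 0, 0.0198], "travel": [0, 0, 0], "hand": 0.0},
    {"rot": [0, 0, 0.0198], "travel": [0, 0, 0], "hand": 0.0},
    {"rot": [0, 0, 0.0198], "travel": [0, 0, 0], "hand": 0.0},
    {"rot": [0, 0, 0], "travel": [0, 0, 0], "hand": 0.0}
  ]
}}

```text
t: 21.78
tcp_pos: [0.4426, -0.0624, 0.0984]
eef_rot: [-2.364, -2.067, 0.002]
ft_force: [0.6, -0.1, -2.2]
width: 0.0128
grasp_force: 59.0
```

{"fn": "servo_tool", "kwargs": {
  "steps": [
    {"rot": [0, 0, 0], "travel": [0, 0, 0.15], "hand": 0.0},
    {"rot": [0, 0, 0], "travel": [0, 0, 0.1], "hand": 0.0},
    {"rot": [0, 0, 0], "travel": [0, 0, 0], "hand": 0.0},
    {"rot": [0, 0, 0], "travel": [0, 0, 0], "hand": 0.0},
    {"rot": [0, 0, 0], "travel": [0, 0, 0], "hand": 0.0}
  ]
}}

```text
t: 22.2
tcp_pos: [0.4432, -0.063, 0.0743]
eef_rot: [-2.363, -2.069, 0.001]
ft_force: [0.2, -0.5, -1.3]
width: 0.0127
grasp_force: 59.0
```

Run:
```python
from h import *
lidcheck("w7")
go(.4424,-.0623,.0520,-7.6)
```

```text
lid rel tcp ((0.7470588684082031, 16.248931884765625), (159.6282196044922, 109.26712036132812), 82.37688446044922) slopes,z [-0.0009 -0.0007 -0.0097] 63584
tcp [443.5 -63.   74.5] yaw -7.6 tilt [-0.  0.] width 12.5 grip 59.0 F [-0.7  0.3 -1.9] t 22.25
travel [ 0.005 -0.012  0.225] turn z 0.0001
```

View pics/w7.png

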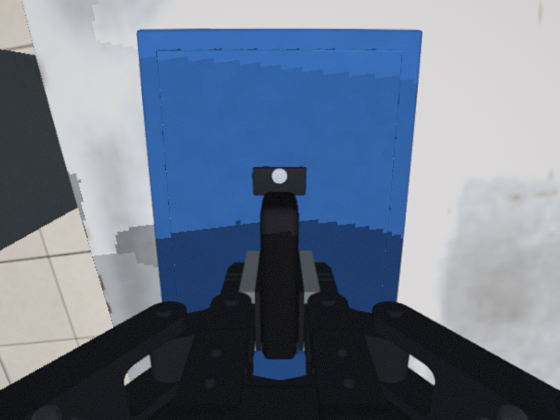

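The lid is level, at (280,130) in the picture, and covers the box. Lowering slowly while watching the force.

{"fn": "servo_tool", "kwargs": {
  "steps": [
    {"rot": [0, 0, 0], "travel": [0.005, -0.01, 0.06], "hand": 0.0},
    {"rot": [0, 0, 0], "travel": [0, 0, 0.05], "hand": 0.0},
    {"rot": [0, 0, 0], "travel": [0, 0, 0.04], "hand": 0.0},
    {"rot": [0, 0, 0], "travel": [0, 0, 0.03], "hand": 0.0},
    {"rot": [0, 0, 0], "travel": [0, 0, 0.02], "hand": 0.0},
    {"rot": [0, 0, 0], "travel": [0, 0, 0.02], "hand": 0.0},
    {"rot": [0, 0, 0], "travel": [0, 0, 0], "hand": 0.0},
    {"rot": [0, 0, 0], "travel": [0, 0, 0], "hand": 0.0},
    {"rot": [0, 0, 0], "travel": [0, 0, 0], "hand": 0.0}
  ]
}}

```text
t: 23.0
tcp_pos: [0.4425, -0.0623, 0.0525]
eef_rot: [2.364, 2.069, 0.0]
ft_force: [0.0, -0.2, -1.7]
width: 0.0121
grasp_force: 59.0
```

Run:
```python
from h import *
lidcheck()
go(.4424,-.0623,.0516,-7.6)
```

```text
lid rel tcp ((-0.01340484619140625, 17.021713256835938), (160.48062133789062, 112.06436920166016), 82.57447814941406) slopes,z [ 0.0002 -0.0016 -0.0097] 64332
tcp [442.6 -62.3  52.5] yaw -7.6 tilt [ 0. -0.] width 12.6 grip 59.0 F [ 0.5  0.4 -2. ] t 23.05
travel [-0.001 -0.002  0.009] turn z 0.0
```

{"fn": "servo_tool", "kwargs": {
  "steps": [
    {"rot": [0, 0, 0], "travel": [0, 0, 0.012], "hand": 0.0},
    {"rot": [0, 0, 0], "travel": [0, 0, 0], "hand": 0.0},
    {"rot": [0, 0, 0], "travel": [0, 0, 0], "hand": 0.0},
    {"rot": [0, 0, 0], "travel": [0, 0, 0], "hand": 0.5},
    {"rot": [0, 0, 0], "travel": [0, 0, 0], "hand": 0.5},
    {"rot": [0, 0, 0], "travel": [0, 0, 0], "hand": 0.5},
    {"rot": [0, 0, 0], "travel": [0, 0, 0], "hand": 0.5},
    {"rot": [0, 0, 0], "travel": [0, 0, -0.2], "hand": 0.5},
    {"rot": [0, 0, 0], "travel": [0, 0, -0.3], "hand": 0.5},
    {"rot": [0, 0, 0], "travel": [0, 0, -0.4], "hand": 0.5},
    {"rot": [0, 0, 0], "travel": [0, 0, -0.3], "hand": 0.5},
    {"rot": [0, 0, 0], "travel": [0, 0, 0], "hand": 0.5}
  ]
}}

```text
t: 24.05
tcp_pos: [0.4459, -0.0628, 0.1764]
eef_rot: [2.358, 2.065, 0.009]
ft_force: [0.2, -0.5, 0.7]
width: 0.0426
grasp_force: 0.0
```

{"fn": "servo_tool", "kwargs": {
  "steps": [
    {"rot": [0, 0, 0], "travel": [0, 0, 0], "hand": 0.5},
    {"rot": [0, 0, 0], "travel": [0, 0, 0], "hand": 0.5},
    {"rot": [0, 0, 0], "travel": [0, 0, 0], "hand": 0.5},
    {"rot": [0, 0, 0], "travel": [0, 0, 0], "hand": 0.5}
  ]
}}

```text
t: 24.38
tcp_pos: [0.4414, -0.0621, 0.1699]
eef_rot: [-2.362, -2.068, 0.003]
ft_force: [-0.2, -0.4, -0.2]
width: 0.0427
grasp_force: 0.0
```

Run:
```python
from h import *
ims=[]
for cam in ("wrist","scene"):
    a,d=r.grab_frame(cam); P=cloud(cam,d); hsv=cv2.cvtColor(a,cv2.COLOR_RGB2HSV).astype(int); ims.append(a)
    m=(d>0)&(hsv[...,0]>100)&(hsv[...,0]<125)&(hsv[...,1]>120)&(P[...,2]>.034)&(P[...,2]<.06)&(abs(P[...,0]-.44)<.09)&(abs(P[...,1]+.06)<.12)
    Q=P[cv2.erode(m.astype(np.uint8),np.ones((5,5)))>0]; c=np.linalg.lstsq(np.c_[Q[:,:2]-[.442,-.061],np.ones(len(Q))],Q[:,2],rcond=None)[0]
    print(cam,len(Q),"slopes,z",np.round(c,4),cv2.minAreaRect(P[m][:,:2].astype(np.float32)*1000))
    if cam=="scene":
        for n,x,y in (("b1",.6535,.004),("b2",.6488,-.191)):
            k=(d>0)&(hsv[...,0]>100)&(hsv[...,0]<125)&(hsv[...,1]>140)&(np.hypot(P[...,0]-x,P[...,1]-y)<.04); print(n,np.round(np.median(P[k],0)*1000,1))
go(.44,-.06,.2,0)
save("fin",cv2.resize(np.hstack(ims),(800,300)))
```

```text
wrist 27623 slopes,z [ 0.0002 -0.0007  0.0419] ((441.0840759277344, -62.040565490722656), (193.69667053222656, 113.05281066894531), 82.5283432006836)
scene 2917 slopes,z [ 0.0034 -0.0011  0.0413] ((440.33740234375, -58.593849182128906), (191.6891632080078, 111.41251373291016), 82.56380462646484)
b1 [652.3   5.2   8.6]
b2 [ 648.5 -191.     7.6]
tcp [441.7 -62.1 170.1] yaw -7.6 tilt [-0.002  0.   ] width 42.6 grip 0.0 F [0.5 0.2 0.2] t 24.48
travel [ 0.019 -0.021 -0.299] turn z -0.0422
```

View pics/fin.png

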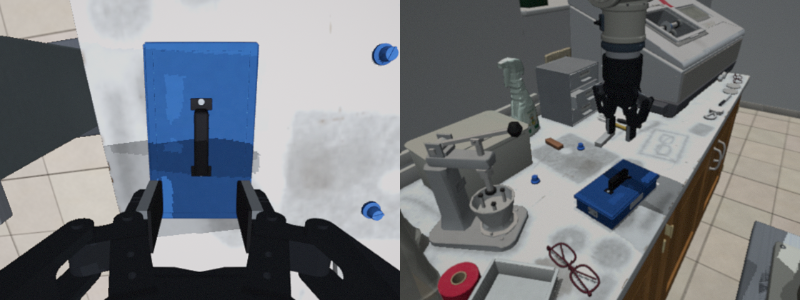

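The lid sits level on the box, with its plate top at 42 mm and slopes near zero. The blue blocks haven't moved and the gripper is clear, so I'm handing in.

```bash
python3 -c "
from bench import r
print(r.sign_off())"
```

```text
the job is handed in; nothing more can be done
None
```

I packed the kit, put the lid on level, let go and handed the job in at about 24.5 s; sign-off gave no verdict. My last measurements put the blocks, stick and lid within tolerance and the blue blocks unmoved. I did not re-measure the grey stick, but the arm never went near it.

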